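Load the light-curing unit and tip its lid shut

TASK

Set the short, straight quadrant model (not the horseshoe one) upright in the middle of the round plate in the open light-curing unit, without dropping it. Then push the leaning lid over from behind, past upright, and leave it to close fully by its own weight: its hinge is damped, so do not press it down or follow it down. Leave the other loose things on the desk where they are.

Things in the scene. Friction and masses are not known exactly. Their poses are not given: they have to be found in the camera images.
- unit: light-curing unit, a cream housing fixed to the desk: 180 mm front to back (its x), 220 mm wide (its y), 90 mm high to the rim. Origin under its centre, on the desk. Its own -x is the front (panel with keys), its +x the back, turned up to 0.3 rad from the robot's axes. Chamber open at the top, centred: 130 mm along its x, 150 mm along its y, vertical walls, floor 40 mm above the desk.
- plate (a point): centre of the upper face of the round white plate (120 mm across) on the chamber floor: 44 mm above the desk, 46 mm below the rim, straight above the unit's origin. The open lid stands just behind the chamber, so a gripper working in the chamber keeps its wide direction along the unit's y.
- hinge (a point): middle of the lid's hinge line, which runs along the unit's y at the housing's back top edge: 85 mm behind the unit's centre, 90 mm above the desk. Axes as the unit's.
- lid (a joint): lid angle in rad: 0 = shut flat on the housing, 1.57 = upright, 1.88 = leaning back on its stop; it starts at 1.8 to 1.88 and sinks to the stop. Below about 1.3 its weight swings it shut, above that it falls back. Damped hinge: the swing shut takes 1 to 3 s. A push of 1 to 4 N near its free edge moves it.
- lid_edge (a point): middle of the lid's free edge, on its outer face (up when shut; when open it looks back, away from the robot). 172 mm out from the hinge line and 30 mm off it; 245 mm above the desk when open. Lid 220 mm wide, grey with an amber window, about 0.45 kg. A finger lip 90 mm wide reaches 13 mm beyond, 260 mm above the desk when open.
- quadrant_center (a point): centre of the quadrant model, half-way up (16 mm above its underside): a straight tan resin piece, 70 mm long (its x), 24 mm wide (its y), 32 mm high, a plinth with flat sides 16 mm high and a row of teeth on top (row 9 to 15 mm wide); about 60 g. It stands on the desk, teeth up, at any yaw.
- arch: full-arch model: horseshoe of the same tan resin, 66 x 70 mm, 30 mm high, loose, origin under its middle. It stays where it is; it and the quadrant model start one on each side of the unit, either way round.
- crown_box: open white box 75 x 75 x 42 mm, loose bystander, origin under its centre
- lidded_box: white box with a tight translucent cover, 84 x 84 x 42 mm, loose bystander, origin under its centre
- tin: round black tin with a metal cover, 62 mm wide, 28 mm high, loose bystander, origin under its centre
- mouse: black computer mouse 100 x 58 x 33 mm, loose bystander, origin under its centre
- spatula: lab spatula 195 mm long lying flat, loose bystander, origin under its middle
Mind the look-alikes: they are no part of the job. What is shaped like the part that bears quadrant_center but black or blue is not meant.

How it is judged:
By the outcome, as a careful person would: the job done as asked, in the order asked, and still so for the second after the job is handed in, with the robot touching nothing.
It also fails if it takes over 69 s, if anything falls off the work surface, if the arm or the gripper's body presses on something with over 40 N, if the wrist force passes 120 N, or if a joint passes its speed limit or range.

ROBOT

A 6-joint arm with a two-finger parallel gripper is mounted at the origin on the work surface. World frame = base frame: x ahead of the robot, y to its left, z up, the work surface at z = 0. Lengths are in m, angles in rad, forces in N, time in s.
With the tool pointing down it reaches from about 0.425 to 1.125 m from the base axis. Payload 14.9 kg.
Tool frame: the origin (TCP) lies on the centre line of the jaws, within the pads' length; the fingertips stand 22 mm ahead of it and the grasp point (between the pads) lies 3 mm ahead of it (r.tips_ahead is the distance from the TCP to the fingertips, in m); z points along the fingers, y is the line along which they close (so a half turn about z gives the same grasp; the last joint's range is limited). The gripper opens to 91 mm and grips with 3 to 60 N. Pads are 32 mm wide; open, the fingers measure 118 mm over their backs; the gripper's body (76 mm by 178 mm) begins 60 mm behind the grasp point.
Start: joints at [-1.279, 0.379, 1.734, -0, 1.028, -0.033], TCP at [0.223, -0.663, 0.236] pointing down, gripper open.
Joint ranges: [-2.77, 2.77], [-0.74, 2.19], [0, 2.66], [-1.06, 4.2], [0.31, 2.87], [-3.08, 3.08]. Speed limits (rad/s): [1.89, 1.89, 2.39, 3.14, 3.14, 3.14].

INTERFACE

Orientations are given as a 3x3 rotation matrix whose columns are the frame's x, y, z axes.
In Python, from plant import r gives the robot as it stands. The module is installed in compiled form; this text tells all that it offers.
- The arm moves only by the tool carry_out, never from a script. Its arguments are lists of equal length, an entry for each row: "dp": the shift along the tool's x, y, z in mm, a list of three; "rotation": the turn, a rotation vector about the tool's x, y, z in rad, a list of three; "claw": the closure in counts, from 0 (fully open) to 255 (shut). A call has 1 to 12 rows; each row is the pose to reach, as a shift and turn from the pose commanded when the call began, along the tool's axes at that moment; what a row does not reach only later rows make up. A row lasts 1/10 s, in which the tool goes at most 50 mm and 8.59 degrees, less where a joint would pass 70% of its speed; a pose out of reach is approached as far as the arm can. A call with a gripper value outside its range is refused whole. The fingers move at their own pace and stop on an object; "force" is the grip in N (left out, the last holds). Time passes only in rows, so rows that repeat a pose let the fingers close. It gives the time, the measured TCP pose, the force, the opening and the grip force at its end, in the units of the state.
- r.read_state(): the state, without advancing time (a new reading comes with each control period).
- r.read_camera(name): name is "scene" or "top" or "wrist"; returns the picture (420x560x3 uint8, red, green, blue); there is no depth.
- r.calibration(name): a dict with "K" (3x3 intrinsics, pixels), "extrinsics" (4x4, takes a point from camera to world coordinates). Camera axes: x right, y down, z forward; pixel columns grow to the right and rows downward; lengths in m; the calibration is good to about 2 mm. A picture is of the moment at which its call begins: read the wrist's pose just before it. calibration takes no time and is no camera call; for the wrist camera it gives the pose at the moment of the call.
- r.close_job(): hands the job in; it is judged then, once.
The state is a dict: "time_s": time; "joints": joint angles; "qvel": joint speeds; "joint_efforts": joint torques, N m; "tool_pos": TCP position; "tool_rot": TCP orientation; "contact_force": force on the tool from outside, world axes, zero at the start; "moment": the same for the moment, N m; "gripper_width": opening from 0.0 (shut) to 1.0 (fully open); "grasp_force": force on a finger pad.
Only numpy, scipy, OpenCV 4.12 (cv2) and the standard library are available. Lean on these libraries where they do the work, as an engineer would, in place of code of your own. Each camera call takes 0.05 s, during which the arm holds its last target. There are 200 camera calls.

## Working session

There is one attempt and no reset: what is moved stays moved. The work goes in short steps, Python scripts to look and compute and a tool call to move; the robot and the scene stay as the last step left them, time stands still between calls to the robot, and variables do not carry over. Pictures are saved under pics/ and viewed, at most 10 in all, crops included, and the job is handed in when it is done.

Besides the shell and the picture viewer there is one more tool, called after "Emit:" as a command line: name --argument value ..., lists and objects as JSON in quotes. carry_out: Moves the arm, as the interface text tells. Its arguments: {"type":"object","properties":{"dp":{"type":"array","items":{"type":"array","items":{"type":"number"}}},"rotation":{"type":"array","items":{"type":"array","items":{"type":"number"}}},"claw":{"type":"array","items":{"type":"number"}},"force":{"type":"number"}},"required":["dp","rotation","claw"]}

```bash
mkdir -p pics; cat > h.py <<'E'
import numpy as np, cv2
from plant import r
def snap(n,f):
    c=r.calibration(n); im=r.read_camera(n); cv2.imwrite('pics/'+f,im[:,:,::-1]); return im,c
def ray(c,u,v):
    E=np.array(c['extrinsics']); d=E[:3,:3]@np.linalg.inv(c['K'])@np.array([u,v,1.]); return E[:3,3],d
def onz(c,u,v,z):
    o,d=ray(c,u,v); return o+d*(z-o[2])/d[2]
def proj(c,p):
    E=np.array(c['extrinsics']); q=np.array(c['K'])@(E[:3,:3].T@(np.array(p)-E[:3,3])); return q[:2]/q[2]
E
python3 - <<'E'
from h import *
import numpy as np
a,c=snap('top','top1.png'); b,d=snap('scene','scene1.png')
print(np.round(c['extrinsics'],3),np.round(c['K'],1)); print(np.round(d['extrinsics'],3))
print(r.read_state()['tool_pos'],np.round(r.read_state()['tool_rot'],3))
E
```

```text
[[ 0.018 -0.989  0.147  0.236]
 [-1.    -0.019 -0.003 -0.008]
 [ 0.006 -0.146 -0.989  1.696]
 [ 0.     0.     0.     1.   ]] [[514.7   0.  279.9]
 [  0.  514.7 205.2]
 [  0.    0.    1. ]]
[[ 0.829  0.396 -0.396  1.067]
 [ 0.56  -0.604  0.567 -0.834]
 [-0.015 -0.692 -0.722  1.143]
 [ 0.     0.     0.     1.   ]]
[ 0.22326671 -0.66308714  0.23537004] [[ 0.948  0.319 -0.   ]
 [ 0.319 -0.948  0.001]
 [ 0.    -0.001 -1.   ]]
```

View pics/top1.png

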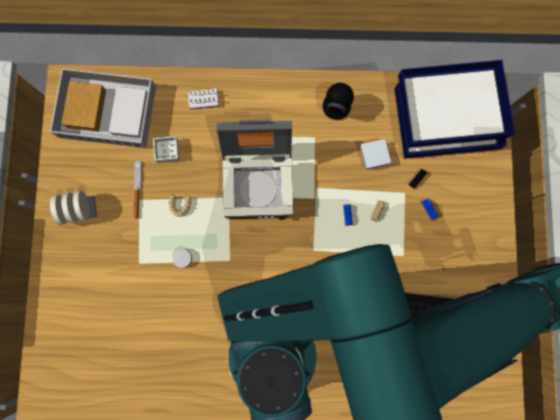

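View pics/scene1.png

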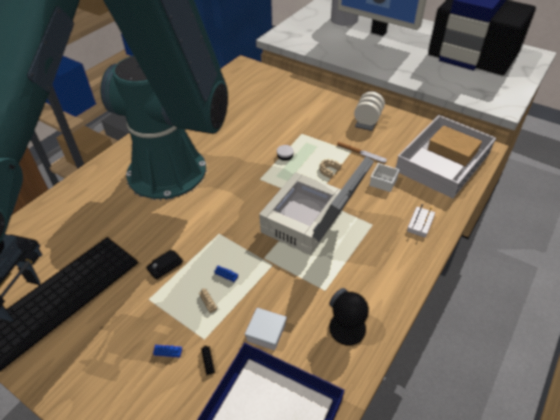

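The top view shows the tan quadrant at (378,211). Possible mix-ups: blue bars at (349,215) and (430,209), a black bar at (418,178), and the tan horseshoe at (180,205). The unit's plate is at about (263,188) and the lid is at about (255,140). I choose the straight tan piece at (378,211).

```bash
python3 - <<'E'
from h import *
a=cv2.imread('pics/top1.png'); c=r.calibration('top')
q=cv2.resize(a[185:235,330:400],None,fx=7,fy=7,interpolation=cv2.INTER_CUBIC)
u=cv2.resize(a[115:225,210:300],None,fx=5,fy=5,interpolation=cv2.INTER_CUBIC)
H=max(q.shape[0],u.shape[0]); f=lambda x:cv2.copyMakeBorder(x,0,H-x.shape[0],0,0,cv2.BORDER_CONSTANT)
o=np.hstack([cv2.resize(f(q),None,fx=.7,fy=1) if 0 else f(q),f(u)]); o=cv2.resize(o,None,fx=.8,fy=.8); cv2.imwrite('pics/crop1.png',o); print(o.shape)
hsv=cv2.cvtColor(a,cv2.COLOR_BGR2HSV); 
print(hsv[211,378],hsv[225,330],hsv[188,263])
# tan mask near the quadrant
m=np.zeros(a.shape[:2],np.uint8); s=hsv[190:232,362:395]
m[190:232,362:395]=((s[...,0]<24)&(s[...,1]>65)&(s[...,2]>70))*255
n,l,st,ce=cv2.connectedComponentsWithStats(m)
for i in range(1,n):
  if st[i,4]>20:
    p=np.argwhere(l==i)[:,::-1].astype(np.float32)
    w=np.array([onz(c,*x,.02)[:2] for x in p]).astype(np.float32)
    print(st[i],ce[i],onz(c,*ce[i],.02),cv2.minAreaRect(w))
for p in [(222,216),(292,214),(291,158),(222,160)]: print(p,onz(c,*p,.09))
print('plate',onz(c,263,188,.044))
E
```

```text
(440, 752, 3)
[ 19 104 165] [ 31  31 204] [ 10   8 192]
[362 190  33   3  56] [381.125      190.46428571] [ 0.53959038 -0.34814523  0.02      ] ((0.537592887878418, -0.33787864446640015), (0.00672119902446866, 0.1060832068324089), 1.1005806922912598)
[371 201  14  21 150] [377.65333333 210.68666667] [ 0.47177294 -0.33598181  0.02      ] ((0.4727771580219269, -0.3361258804798126), (0.023986658081412315, 0.06945345550775528), 66.6224594116211)
(222, 216) [0.43576378 0.16762954 0.09      ]
(292, 214) [ 0.44626465 -0.05230227  0.09      ]
(291, 158) [ 0.62682912 -0.04645409  0.09      ]
(222, 160) [0.61596026 0.17386163 0.09      ]
plate [0.53599375 0.04225447 0.044     ]
```

View pics/crop1.png

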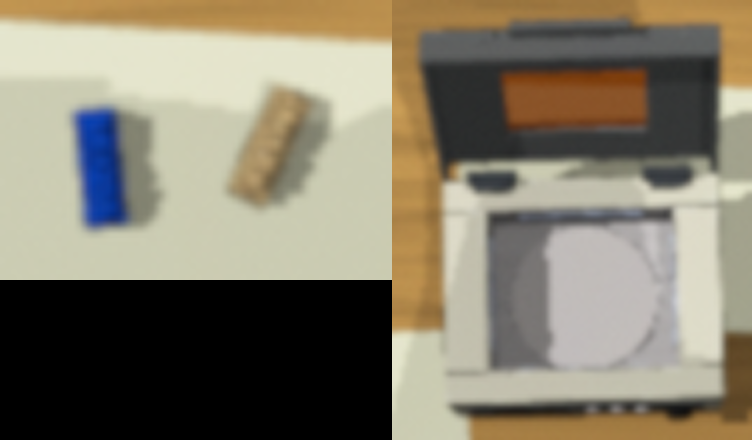

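The crop confirms the straight tan resin piece with teeth. It measures 24 x 69.5 mm, centred at (0.473,-0.336). The plate circle sits at about pixel (258,189), consistent with the unit's corners. I'm going above the quadrant now.

Emit:
carry_out --dp '[[341,-230,50],[341,-230,50],[341,-230,50],[341,-230,50],[341,-230,50],[341,-230,50],[341,-230,50],[341,-230,50],[341,-230,50],[341,-230,50],[341,-230,50],[341,-230,50]]' --rotation '[[0,0,0.733],[0,0,0.733],[0,0,0.733],[0,0,0.733],[0,0,0.733],[0,0,0.733],[0,0,0.733],[0,0,0.733],[0,0,0.733],[0,0,0.733],[0,0,0.733],[0,0,0.733]]' --claw '[80,80,80,80,80,80,80,80,80,80,80,80]' --force 15

```text
time_s: 1.3
tool_pos: [0.4726, -0.3377, 0.1861]
tool_rot: [[0.917, -0.398, 0.0], [-0.398, -0.917, -0.0], [0.0, 0.0, -1.0]]
contact_force: [0.3, -0.5, -0.3]
gripper_width: 0.685
grasp_force: 0.0
```

```bash
python3 - <<'E'
from h import *
s=r.read_state(); print(s['time_s'],s['tool_pos'],np.round(s['tool_rot'],3),s['gripper_width'],s['joints'])
im,c=snap('wrist','w1.png'); print(np.round(c['extrinsics'],3))
hsv=cv2.cvtColor(im,cv2.COLOR_RGB2HSV)
m=((hsv[...,0]<24)&(hsv[...,1]>65)&(hsv[...,2]>70)).astype(np.uint8)
n,l,st,ce=cv2.connectedComponentsWithStats(m)
print('pred',proj(c,[.4728,-.3361,.016]))
for i in range(1,n):
  if st[i,4]>800:
    p=np.argwhere(l==i)[:,::-1][::7]
    w=np.array([onz(c,*x,.016)[:2] for x in p]).astype(np.float32)
    print(st[i],ce[i],cv2.minAreaRect(w))
E
```

```text
1.3 [ 0.47256523 -0.33768481  0.18607614] [[ 0.917 -0.398  0.   ]
 [-0.398 -0.917 -0.   ]
 [ 0.     0.    -1.   ]] 0.6848700393817123 [-6.60505487e-01  2.60684935e-01  2.00265876e+00 -1.96456439e-04
  8.78062323e-01  1.31973893e+00]
[[-0.398 -0.881 -0.256  0.546]
 [-0.918  0.382  0.111 -0.369]
 [-0.     0.279 -0.96   0.335]
 [ 0.     0.     0.     1.   ]]
pred [278.68883409 197.9700747 ]
[    0     0   560   301 95941] [304.91896061 112.50423698] ((0.4980822801589966, -0.3494184911251068), (0.5234988331794739, 0.2609824538230896), 66.68997955322266)
[ 268  153   28   78 1899] [281.24275935 190.6271722 ] ((0.47648248076438904, -0.34011074900627136), (0.021886952221393585, 0.07068264484405518), 64.72078704833984)
[ 183  335  125   55 2268] [244.33730159 358.13271605] ((0.32685020565986633, -0.23059704899787903), (0.13757763803005219, 0.04008644446730614), 87.82951354980469)
```

View pics/w1.png

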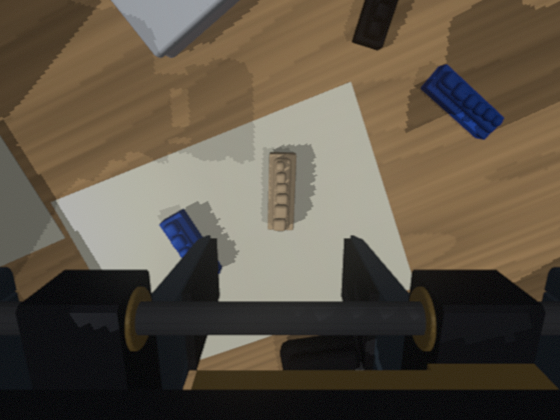

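The wrist view shows the tan quadrant at (281,191), between the fingers and aligned with them. The blue bar at (185,235) is clear. Descend and grip.

Emit:
carry_out --dp '[[2.5,0,40],[2.5,0,80],[2.5,0,115],[2.5,0,140],[2.5,0,155],[2.5,0,160],[2.5,0,160],[2.5,0,160],[2.5,0,160],[2.5,0,160],[2.5,0,160],[2.5,0,160]]' --rotation '[[0,0,0.01],[0,0,0.01],[0,0,0.01],[0,0,0.01],[0,0,0.01],[0,0,0.01],[0,0,0.01],[0,0,0.01],[0,0,0.01],[0,0,0.01],[0,0,0.01],[0,0,0.01]]' --claw '[80,80,80,80,80,80,80,255,255,255,255,255]' --force 15

```text
time_s: 2.55
tool_pos: [0.4756, -0.3377, 0.0263]
tool_rot: [[0.914, -0.406, 0.0], [-0.406, -0.914, -0.0], [0.001, 0.0, -1.0]]
contact_force: [0.1, -0.9, 0.2]
gripper_width: 0.277
grasp_force: 0.5
```

Emit:
carry_out --dp '[[0,0,0],[0,0,0],[0,0,0],[0,0,0],[0,0,-10],[0,0,-40],[0,0,-80],[0,0,-120],[0,0,-160],[0,0,-170],[0,0,-170]]' --rotation '[[0,0,0],[0,0,0],[0,0,0],[0,0,0],[0,0,0],[0,0,0],[0,0,0],[0,0,0],[0,0,0],[0,0,0],[0,0,0]]' --claw '[255,255,255,255,255,255,255,255,255,255,255]' --force 15

```text
time_s: 3.65
tool_pos: [0.4761, -0.338, 0.1979]
tool_rot: [[0.914, -0.406, 0.003], [-0.406, -0.914, -0.002], [0.003, 0.001, -1.0]]
contact_force: [1.0, 0.3, -1.2]
gripper_width: 0.261
grasp_force: 15.0
```

```bash
python3 - <<'E'
from h import *
s=r.read_state(); print(s['tool_pos'],s['gripper_width'],s['grasp_force'])
im,c=snap('wrist','w2.png'); 
a,ct=snap('top','top2.png')
w=im[100:420,100:460]; t=cv2.resize(a[100:235,205:310],None,fx=4,fy=4,interpolation=cv2.INTER_CUBIC)
o=np.zeros((540,780,3),np.uint8); o[:320,:360]=w; o[:540,360:780]=t; cv2.imwrite('pics/v3.png',o[:,:,::-1])
E
```

```text
[ 0.4760808  -0.33804339  0.19791819] 0.26133149230195923 14.999929368495941
```

View pics/v3.png

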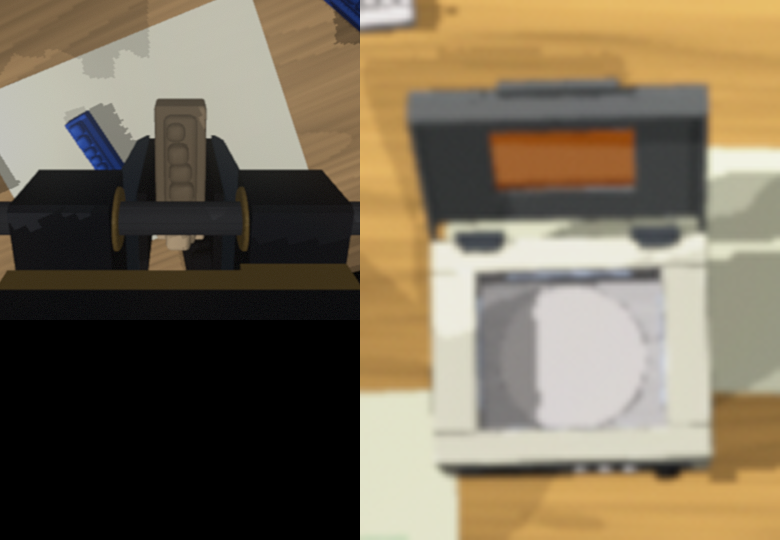

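The wrist view shows the piece held upright between the pads, with its far end at (281,200). The top crop shows the plate at about pixel (258,189).

```bash
python3 - <<'E'
from h import *
c=r.calibration('wrist'); ct=r.calibration('top'); s=r.read_state(); R=np.array(s['tool_rot'])
p=onz(c,281,200,s['tool_pos'][2]-.0263+.016); print('end in tool',R.T@(p-s['tool_pos'])*1e3)
f=lambda x,y:(205+(x-360+.5)/4-.5,100+(y+.5)/4-.5)
print('plate',onz(ct,*f(572.5,357),.044))
C=[onz(ct,*f(x,y),.09) for x,y in [(434,460),(711,457),(707,240),(432,240)]]; print(np.round(C,4),np.mean(C,0))
for z,P in((.09,[(476,278),(662,276),(667,430),(476,430)]),):
  D=np.array([onz(ct,*f(*q),z) for q in P]); print(np.round(D,4),D.mean(0))
E
```

```text
end in tool [38.6663136   0.05760586 10.25494491]
plate [0.53276746 0.05929676 0.044     ]
[[ 0.4402  0.1642  0.09  ]
 [ 0.4467 -0.0535  0.09  ]
 [ 0.6215 -0.0477  0.09  ]
 [ 0.6172  0.1719  0.09  ]] [0.53140589 0.05873624 0.09      ]
[[ 0.5869  0.1358  0.09  ]
 [ 0.5914 -0.0123  0.09  ]
 [ 0.4675 -0.0185  0.09  ]
 [ 0.4646  0.132   0.09  ]] [0.52761772 0.05926143 0.09      ]
```

Emit:
carry_out --dp '[[-110,-385.5,0],[-110,-385.5,0],[-110,-385.5,0],[-110,-385.5,0],[-110,-385.5,0],[-110,-385.5,0],[-110,-385.5,0],[-110,-385.5,0],[-110,-385.5,0],[-110,-385.5,0],[-110,-385.5,0],[-110,-385.5,0]]' --rotation '[[0,0,-0.451],[0,0,-0.451],[0,0,-0.451],[0,0,-0.451],[0,0,-0.451],[0,0,-0.451],[0,0,-0.451],[0,0,-0.451],[0,0,-0.451],[0,0,-0.451],[0,0,-0.451],[0,0,-0.451]]' --claw '[255,255,255,255,255,255,255,255,255,255,255,255]'

```text
time_s: 4.95
tool_pos: [0.5311, 0.0581, 0.1953]
tool_rot: [[1.0, 0.031, -0.001], [0.031, -1.0, -0.0], [-0.001, 0.0, -1.0]]
contact_force: [0.4, -0.8, -0.6]
gripper_width: 0.26
grasp_force: 15.0
```

```bash
python3 - <<'E'
from h import *
s=r.read_state(); print(s['tool_pos'],s['gripper_width'],s['grasp_force'],s['joints'])
im,c=snap('wrist','w4.png'); b,d=snap('scene','s4.png')
o=np.zeros((420,790,3),np.uint8); o[:,:480]=im[:,40:520]; o[:,480:790]=cv2.resize(b[120:260,220:400],(310,241)).repeat(1,0)[:241] if 0 else cv2.copyMakeBorder(cv2.resize(b[120:260,220:400],(310,241)),0,179,0,0,cv2.BORDER_CONSTANT); cv2.imwrite('pics/v4.png',o[:,:,::-1])
print('plate pred',proj(c,[.532,.059,.044]))
E
```

```text
[0.53111515 0.05809776 0.19534077] 0.2604953383846109 14.99987617135048 [ 6.53615926e-02  1.76089043e-01  2.08914446e+00 -8.49264337e-05
  8.77432401e-01  1.60510719e+00]
plate pred [279.05956088 201.75114435]
```

View pics/v4.png

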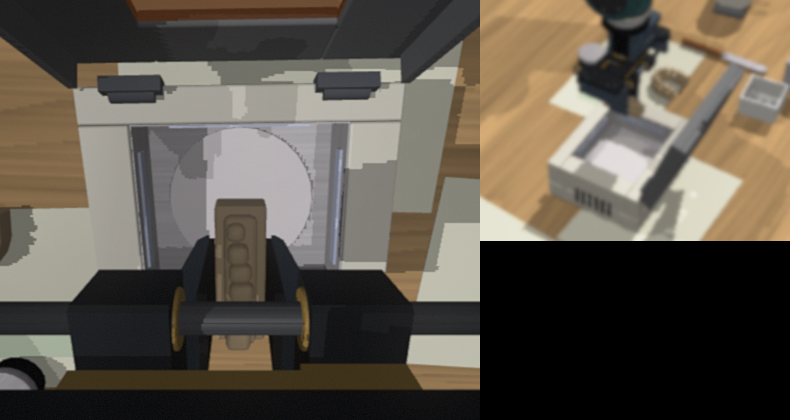

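The wrist view shows the plate spanning u 210 to 353 (full-image pixels), with its top edge at v 127. The piece is held above it, parallel to the chamber walls.

```bash
python3 - <<'E'
from h import *
c=r.calibration('wrist')
for p in [(210,195),(353,195),(283,127)]: print(p,onz(c,*p,.044))
for p in [(120,125),(441,121),(168,125),(388,123)]: print(p,onz(c,*p,.09))
s=r.read_state();print('end',onz(c,281,206,s['tool_pos'][2]-.0263+.016)-s['tool_pos'])
E
```

```text
(210, 195) [0.5363027 0.1175831 0.044    ]
(353, 195) [ 0.54008537 -0.00307325  0.044     ]
(283, 127) [0.59422349 0.05788219 0.044     ]
(120, 125) [0.59465034 0.16884051 0.09      ]
(441, 121) [ 0.60410812 -0.04829043  0.09      ]
(168, 125) [0.59567197 0.13631949 0.09      ]
(388, 123) [ 0.6016711  -0.01262054  0.09      ]
end [ 0.03596574  0.00079406 -0.0103    ]
```

Emit:
carry_out --dp '[[1.5,0,30],[1.5,0,60],[1.5,0,85],[1.5,0,105],[1.5,0,115],[1.5,0,120],[1.5,0,121],[1.5,0,122],[1.5,0,122]]' --rotation '[[0,0,0],[0,0,0],[0,0,0],[0,0,0],[0,0,0],[0,0,0],[0,0,0],[0,0,0],[0,0,0]]' --claw '[255,255,255,255,255,255,255,255,255]'

```text
time_s: 5.95
tool_pos: [0.5334, 0.0594, 0.0746]
tool_rot: [[0.999, 0.033, 0.001], [0.033, -0.999, 0.0], [0.001, -0.0, -1.0]]
contact_force: [-0.7, -0.0, -0.7]
gripper_width: 0.262
grasp_force: 15.0
```

Emit:
carry_out --dp '[[0,0,1],[0,0,2],[0,0,3],[0,0,3.5],[0,0,3.5]]' --rotation '[[0,0,0],[0,0,0],[0,0,0],[0,0,0],[0,0,0]]' --claw '[255,255,255,255,255]'

```text
time_s: 6.45
tool_pos: [0.5329, 0.0594, 0.0704]
tool_rot: [[0.999, 0.033, -0.0], [0.033, -0.999, 0.0], [-0.0, -0.0, -1.0]]
contact_force: [-0.4, 1.0, -0.4]
gripper_width: 0.26
grasp_force: 15.0
```

Emit:
carry_out --dp '[[0,0,0.5],[0,0,1],[0,0,1],[0,0,1]]' --rotation '[[0,0,0],[0,0,0],[0,0,0],[0,0,0]]' --claw '[255,255,255,255]'

```text
time_s: 6.85
tool_pos: [0.533, 0.0594, 0.0701]
tool_rot: [[0.999, 0.033, -0.0], [0.033, -0.999, -0.0], [-0.0, 0.0, -1.0]]
contact_force: [-6.0, -0.8, 15.8]
gripper_width: 0.26
grasp_force: 15.0
```

Contact with the plate. I'm releasing slowly, then lifting.

Emit:
carry_out --dp '[[0,0,0],[0,0,0],[0,0,0],[0,0,0],[0,0,0],[0,0,-5],[0,0,-30],[0,0,-70],[0,0,-110],[0,0,-130],[0,0,-130]]' --rotation '[[0,0,0],[0,0,0],[0,0,0],[0,0,0],[0,0,0],[0,0,0],[0,0,0],[0,0,0],[0,0,0],[0,0,0],[0,0,0]]' --claw '[160,140,130,110,100,100,100,100,100,100,100]'

```text
time_s: 7.95
tool_pos: [0.5346, 0.0595, 0.2028]
tool_rot: [[0.999, 0.033, 0.005], [0.033, -0.999, 0.0], [0.005, -0.0, -1.0]]
contact_force: [-0.5, 0.7, -1.2]
gripper_width: 0.608
grasp_force: 0.0
```

```bash
python3 - <<'E'
from h import *
s=r.read_state(); print(s['tool_pos'],s['gripper_width'])
im,c=snap('wrist','w5.png')
for z in (.26,.245): print(c['extrinsics'][:3,3])
E
```

```text
[0.53458206 0.05952604 0.20277331] 0.6080016146463771
[0.61346736 0.06227908 0.35260517]
[0.61346736 0.06227908 0.35260517]
```

View pics/w5.png

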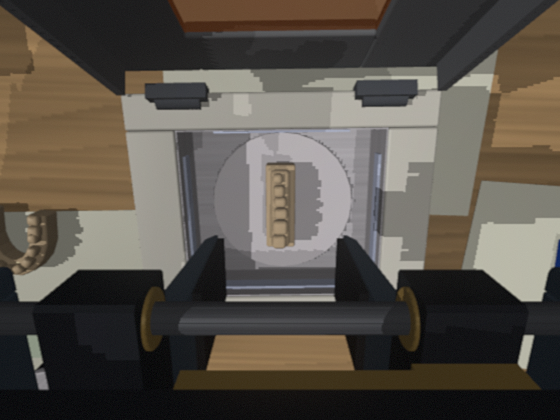

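```bash
python3 - <<'E'
from h import *
c=r.calibration('wrist')
for p in [(215,198),(352,198),(283,131),(283,268)]: print(p,onz(c,*p,.044))
for p in [(280,165),(280,247),(266,205),(294,205)]: print(p,onz(c,*p,.060))
E
```

```text
(215, 198) [0.53519907 0.115541   0.044     ]
(352, 198) [ 0.53909723 -0.00228962  0.044     ]
(283, 131) [0.59352353 0.05905462 0.044     ]
(283, 268) [0.47160088 0.05473742 0.044     ]
(280, 165) [0.56800993 0.06066839 0.06      ]
(280, 247) [0.49826252 0.05835648 0.06      ]
(266, 205) [0.53472142 0.07105207 0.06      ]
(294, 205) [0.53548055 0.04810288 0.06      ]
```

The piece stands upright with its teeth up, about 3 mm from the plate centre. Next I close the gripper and go up over the lid to behind it.

Emit:
carry_out --dp '[[0,0,-45],[0,0,-90],[0,0,-130],[0,0,-130],[48,0,-130],[96,0,-130],[144,0,-130],[192,0,-130],[235,0,-130],[235,0,-130],[235,0,-130],[235,0,-130]]' --rotation '[[0,0,0],[0,0,0],[0,0,0],[0,0,0],[0,0,0],[0,0,0],[0,0,0],[0,0,0],[0,0,0],[0,0,0],[0,0,0],[0,0,0]]' --claw '[255,255,255,255,255,255,255,255,255,255,255,255]'

```text
time_s: 9.2
tool_pos: [0.7668, 0.0671, 0.3279]
tool_rot: [[0.999, 0.033, -0.002], [0.033, -0.999, -0.0], [-0.002, 0.0, -1.0]]
contact_force: [-0.7, -0.3, -0.3]
gripper_width: 0.007
grasp_force: 0.0
```

Emit:
carry_out --dp '[[0,0,30],[0,0,60],[0,0,80],[0,0,80],[0,0,80]]' --rotation '[[0,0,0],[0,0,0],[0,0,0],[0,0,0],[0,0,0]]' --claw '[255,255,255,255,255]'

```text
time_s: 9.7
tool_pos: [0.7678, 0.0671, 0.2503]
tool_rot: [[0.999, 0.033, 0.0], [0.033, -0.999, 0.0], [0.0, 0.0, -1.0]]
contact_force: [0.8, 0.2, 0.6]
gripper_width: 0.006
grasp_force: 0.0
```

```bash
python3 - <<'E'
from h import *
s=r.read_state(); print(s['tool_pos'],s['contact_force'])
b,d=snap('scene','s6.png'); t,_=snap('top','t6.png')
f=lambda x:cv2.resize(x,(390,390),interpolation=cv2.INTER_CUBIC)
o=np.hstack([f(b[60:260,220:420]),f(t[60:235,180:355])]); cv2.imwrite('pics/v6.png',o[:,:,::-1])
E
```

```text
[0.76783553 0.06714342 0.25025234] [0.84491482 0.17161613 0.64446661]
```

View pics/v6.png

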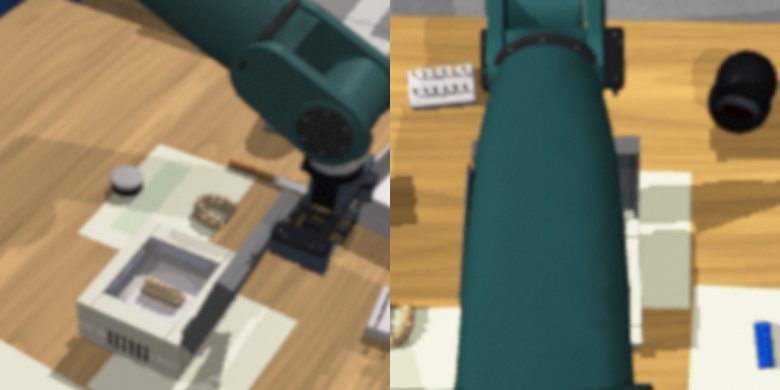

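The piece stands upright at (162,290) in the left crop, and the gripper is behind the lid. Push forward.

Emit:
carry_out --dp '[[-15,0,0],[-30,0,0],[-40,0,0],[-48,0,0],[-56,0,0],[-64,0,0],[-72,0,0],[-80,0,0],[-88,0,0],[-96,0,0]]' --rotation '[[0,0,0],[0,0,0],[0,0,0],[0,0,0],[0,0,0],[0,0,0],[0,0,0],[0,0,0],[0,0,0],[0,0,0]]' --claw '[255,255,255,255,255,255,255,255,255,255]'

```text
time_s: 10.8
tool_pos: [0.6711, 0.0639, 0.2493]
tool_rot: [[0.999, 0.033, -0.0], [0.033, -0.999, 0.0], [-0.0, -0.0, -1.0]]
contact_force: [1.4, -0.2, 0.7]
gripper_width: 0.004
grasp_force: 0.9
```

Emit:
carry_out --dp '[[-8,0,0],[-16,0,0],[-24,0,0],[-32,0,0],[-40,0,0],[-48,0,0],[-56,0,0],[-62,0,0],[-66,0,0]]' --rotation '[[0,0,0],[0,0,0],[0,0,0],[0,0,0],[0,0,0],[0,0,0],[0,0,0],[0,0,0],[0,0,0]]' --claw '[255,255,255,255,255,255,255,255,255]'

```text
time_s: 11.7
tool_pos: [0.6053, 0.0618, 0.2494]
tool_rot: [[0.999, 0.033, -0.0], [0.033, -0.999, 0.0], [-0.0, -0.0, -1.0]]
contact_force: [0.7, -0.1, 0.6]
gripper_width: 0.002
grasp_force: 0.0
```

```bash
python3 - <<'E'
from h import *
s=r.read_state(); print(s['tool_pos'],s['contact_force'])
b,d=snap('scene','s7.png')
cv2.imwrite('pics/v7.png',cv2.resize(b[60:260,220:420],(500,500),interpolation=cv2.INTER_CUBIC)[:,:,::-1])
E
```

```text
[0.60525019 0.06175563 0.24938308] [ 0.66178584 -0.12221639  0.63550742]
```

View pics/v7.png

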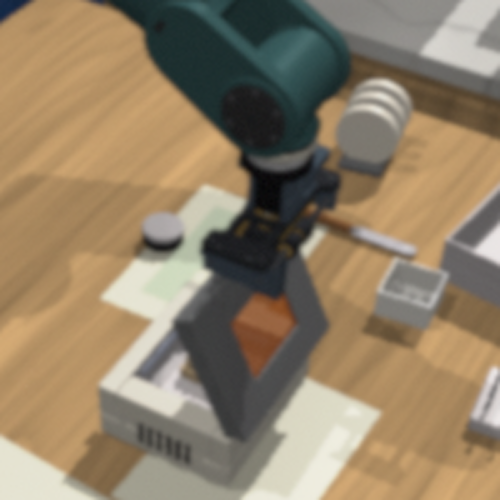

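The lid leans forward past upright, with its edge at (190,320). I'm backing the gripper away and letting it fall.

Emit:
carry_out --dp '[[10,0,0],[40,0,0],[80,0,-10],[120,0,-30],[120,0,-50],[120,0,-50],[120,0,-50],[120,0,-50],[120,0,-50],[120,0,-50],[120,0,-50],[120,0,-50]]' --rotation '[[0,0,0],[0,0,0],[0,0,0],[0,0,0],[0,0,0],[0,0,0],[0,0,0],[0,0,0],[0,0,0],[0,0,0],[0,0,0],[0,0,0]]' --claw '[255,255,255,255,255,255,255,255,255,255,255,255]'

```text
time_s: 12.95
tool_pos: [0.7258, 0.0657, 0.2993]
tool_rot: [[0.999, 0.033, -0.0], [0.033, -0.999, 0.0], [-0.0, -0.0, -1.0]]
contact_force: [0.8, -0.4, 0.1]
gripper_width: 0.006
grasp_force: 0.0
```

Emit:
carry_out --dp '[[0,0,0],[0,0,0],[0,0,0],[0,0,0],[0,0,0],[0,0,0],[0,0,0],[0,0,0],[0,0,0],[0,0,0],[0,0,0],[0,0,0]]' --rotation '[[0,0,0],[0,0,0],[0,0,0],[0,0,0],[0,0,0],[0,0,0],[0,0,0],[0,0,0],[0,0,0],[0,0,0],[0,0,0],[0,0,0]]' --claw '[255,255,255,255,255,255,255,255,255,255,255,255]'

```text
time_s: 14.15
tool_pos: [0.7259, 0.0657, 0.2994]
tool_rot: [[0.999, 0.033, -0.0], [0.033, -0.999, 0.0], [-0.0, -0.0, -1.0]]
contact_force: [-0.5, 0.1, -0.9]
gripper_width: -0.0
grasp_force: 0.0
```

Emit:
carry_out --dp '[[0,0,0],[0,0,0],[0,0,0],[0,0,0],[0,0,0],[0,0,0],[0,0,0],[0,0,0],[0,0,0],[0,0,0],[0,0,0],[0,0,0]]' --rotation '[[0,0,0],[0,0,0],[0,0,0],[0,0,0],[0,0,0],[0,0,0],[0,0,0],[0,0,0],[0,0,0],[0,0,0],[0,0,0],[0,0,0]]' --claw '[255,255,255,255,255,255,255,255,255,255,255,255]'

```text
time_s: 15.35
tool_pos: [0.7259, 0.0657, 0.2994]
tool_rot: [[0.999, 0.033, 0.0], [0.033, -0.999, -0.0], [0.0, 0.0, -1.0]]
contact_force: [0.4, -0.9, 0.1]
gripper_width: 0.005
grasp_force: 0.0
```

```bash
python3 - <<'E'
from h import *
s=r.read_state(); print(s['time_s'],s['tool_pos'],s['contact_force'])
b,d=snap('scene','s8.png')
cv2.imwrite('pics/v8.png',cv2.resize(b[60:260,220:420],(500,500),interpolation=cv2.INTER_CUBIC)[:,:,::-1])
E
```

```text
15.35 [0.72587916 0.06566776 0.29944409] [ 0.36494283 -0.89727683  0.10283195]
```

View pics/v8.png

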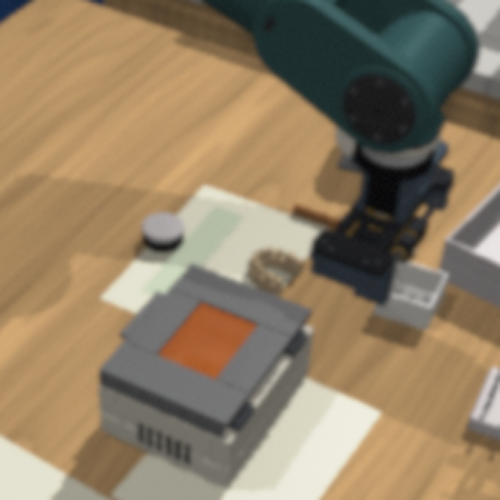

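The lid looks shut flat, with its window at (208,340). I'll wait a little longer, check that nothing changes, and hand in.

Emit:
carry_out --dp '[[0,0,0],[0,0,0],[0,0,0],[0,0,0],[0,0,0],[0,0,0],[0,0,0],[0,0,0],[0,0,0],[0,0,0],[0,0,0],[0,0,0]]' --rotation '[[0,0,0],[0,0,0],[0,0,0],[0,0,0],[0,0,0],[0,0,0],[0,0,0],[0,0,0],[0,0,0],[0,0,0],[0,0,0],[0,0,0]]' --claw '[255,255,255,255,255,255,255,255,255,255,255,255]'

```text
time_s: 16.6
tool_pos: [0.7259, 0.0657, 0.2995]
tool_rot: [[0.999, 0.033, 0.0], [0.033, -0.999, 0.0], [0.0, -0.0, -1.0]]
contact_force: [-0.2, -0.3, -0.3]
gripper_width: 0.006
grasp_force: 0.0
```

```bash
python3 - <<'E'
from h import *
b,d=snap('scene','s9.png'); a=cv2.imread('pics/s8.png')[:,:,::-1]
x=cv2.absdiff(np.ascontiguousarray(a),b)[120:260,220:360].max(2); print(x.max(),x.mean())
if x.mean()<6 and (x>60).sum()<20: print(r.close_job())
E
```

```text
5 0.9414285714285714
the job is handed in; nothing more can be done
None
```

The job is handed in: the quadrant model stands upright about 3 mm from the plate's centre, and the lid, pushed past upright from behind, closed by its own weight; it took about 17 s of the 69 s allowed, and no verdict came back.

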